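Lock the strainer into the brush washer

TASK

Pick up the strainer basket, hang it in the brush washer with its two lugs let down through the gaps in the rim onto the ring, then turn it clockwise (seen from above), pressing lightly, until both lugs drop into the locking notches, wherever these are along the slot, turn no further and let go. Be gentle: do not force it against the washer, and leave everything else on the table where it is.

Things in the scene. Friction and masses are not known exactly. Their poses are not given: they have to be found in the camera images.
- strainer: the strainer basket: loose round steel cup with a holed floor, 0.3 kg, standing on the table. Origin: centre of its underside, z up. Outside radius 46 mm at the foot, 50.5 mm from height 36 mm to its rim at 52 mm. Two square lugs stick out on its +x and -x sides; a wooden handle bar runs over it along x. A half turn about z makes no difference.
- strainer_handle (a point): centre of the strainer's handle bar, on its axis, 86 mm above its origin. The bar is 84 mm long (strainer's x), 14 mm thick (y), 16 mm high, free underneath except for thin rods at its two ends
- strainer_lug (a point): middle of the underside of the strainer's +x lug, at radius 57 mm, 36 mm above its origin. Each lug reaches out to radius 66 mm and is 12 mm wide (along y) and 8 mm high; the other is opposite
- washer: the brush washer: round steel pot, fixed to the table by a flat strap (170 x 50 x 8 mm). Origin: centre of its underside, z up. Bore radius 53, outside radius 61, rim 119 mm high, rigid, waxed slippery. Strainer and washer must never press on each other with more than 30 N; 3 to 10 N is plenty. Strainer's origin is 63 mm above this one with its lugs on the ring, 57 mm with them in the notches.
- washer_gap (a point): middle of the floor of the entry gap on the washer's +x side, radius 57 mm, 99 mm above its origin: the top of a darker lock ring. The gap is 18 mm wide and open at the top; the same gap is opposite. Anticlockwise of each gap (seen from above) is solid rim; clockwise a slot begins
- washer_slot_end (a point): end wall of the slot that runs clockwise from that gap, 100 degrees past its middle; slot 14 mm high under a 6 mm hook. In each slot's floor the ring has one notch, 6 mm deep: square near side, flat floor 16 mm long, then a 32 degree slope back up, so a lug turned on rides out. Floor's middle is 30 to 68 degrees past the gap's, set anew each time, not measured: find it by feel.
- tube_a: loose grey paint tube lying flat, 125 x 42 x 24 mm, a bystander; origin at the centre of its underside
- tube_b: loose pink paint tube lying flat, 125 x 42 x 24 mm, a bystander; origin at the centre of its underside
- gesso: loose white jar, 68 mm across, 85 mm high, a bystander; origin at the centre of its underside
- paint_bottle: loose pink paint bottle, 54 mm across, 150 mm high, a bystander; origin at the centre of its underside
- tape: loose roll of grey tape lying flat, 90 mm across, 36 mm high, a bystander; origin at the centre of its underside
- mix_cup: loose clear mixing cup, 70 mm across, 70 mm high, a bystander; origin at the centre of its underside
- palette_knife: loose palette knife, 190 mm long, lying flat, a bystander; origin at the middle of its underside
Not all that is in view belongs to the job. What is shaped like the strainer but green, purple or turquoise is not meant.

How it is judged:
By the outcome, as a careful person would: the job done as asked, in the order asked, and still so for the second after the job is handed in, with the robot touching nothing.
It also fails if it takes over 67 s, if anything falls off the work surface, if the arm or the gripper's body presses on something with over 40 N, if the wrist force passes 120 N, or if a joint passes its speed limit or range.

ROBOT

A 6-joint arm with a two-finger parallel gripper is mounted at the origin on the work surface. World frame = base frame: x ahead of the robot, y to its left, z up, the work surface at z = 0. Lengths are in m, angles in degrees, forces in N, time in s.
With the tool pointing down it reaches from about 0.375 to 0.9 m from the base axis. Payload 3.1 kg.
Tool frame: the origin (TCP) lies midway between the tips of the shut fingers; the grasp point (between the pads) lies 19 mm behind it; z points along the fingers, y is the line along which they close (so a half turn about z gives the same grasp; the last joint's range is limited). The gripper opens to 87 mm and grips with 3 to 60 N. Pads are 19 mm wide; open, the fingers measure 117 mm over their backs; the gripper's body (75 mm by 190 mm) begins 51 mm behind the grasp point.
Start: joints at [-78.868, 30.224, 82.088, -0, 67.689, -10.227], TCP at [0.228, -0.582, 0.223] pointing down, gripper open.
Joint ranges: [-176.69, 176.69], [-43.24, 126.21], [12.49, 139.97], [-82, 262], [0, 151.66], [-163.58, 163.58]. Speed limits (degrees/s): [159.86, 159.86, 180, 180, 180, 180].

INTERFACE

Orientations are given as a 3x3 rotation matrix whose columns are the frame's x, y, z axes.
In Python, from rig import read_state, capture, camera_info, hand_in gives the robot as it stands.
- The arm moves only by the tool drive_tool, never from a script. Its argument "motion" is a list of rows, each a list of 2 entries, a list of its own where there are three numbers: the shift along the tool's x, y, z in mm, then the turn, a rotation vector about the tool's x, y, z in rad. A call has 1 to 5 rows; each row shifts and turns the commanded pose from where the row before left it, along the tool's axes as they then stand; what a row does not reach is not made up. A row lasts 1/10 s, in which the tool goes at most 50 mm and 8.59 degrees, less where a joint would pass 70% of its speed; a pose out of reach is approached as far as the arm can. A call is refused whole if a number of a shift passes 50 or a number of a turn 0.15, either way. A call with a gripper value outside its range is refused whole. "gripper" is the opening, from 0 (shut) to 1 (fully open), set as the call begins (left out, the last holds). The fingers move at their own pace and stop on an object; the grip force is fixed at half the most. Time passes only in rows, so rows that do not move let the fingers close. It gives the time, the measured TCP pose, the force, the opening and the grip force at its end, in the units of the state.
- read_state(): the state, without advancing time (a new reading comes with each control period).
- capture(name): name is "scene" or "top" or "wrist"; returns the picture (384x512x3 uint8, red, green, blue); there is no depth.
- camera_info(name): a dict with "fovy" (degrees; the focal length in pixels is half the picture's height over the tangent of half this angle, whatever the lens; pixels are square), "cx", "cy" (the principal point, pixels), "xyz" and "orientation" of the camera in the world; the wrist camera has in their place "T_tool_cam" (4x4, takes a point from camera to tool coordinates, whose origin is the TCP and whose axes are the flange's). Camera axes: x right, y down, z forward; pixel columns grow to the right and rows downward; lengths in m; the calibration is good to about 2 mm. A picture is of the moment at which its call begins: read the wrist's pose just before it. camera_info takes no time and is no camera call.
- hand_in(): hands the job in; it is judged then, once.
The state is a dict: "time_s": time; "joint_positions": joint angles; "qvel": joint speeds; "tau": joint torques, N m; "position": TCP position; "tcp_rot": TCP orientation; "force": force on the tool from outside, world axes, zero at the start; "moment": the same for the moment, N m; "opening": opening from 0.0 (shut) to 1.0 (fully open); "grasp_force": force on a finger pad.
Only numpy, scipy, OpenCV 4.12 (cv2) and the standard library are available. Lean on these libraries where they do the work, as an engineer would, in place of code of your own. Each camera call takes 0.05 s, during which the arm holds its last target. There are 200 camera calls.

## Working session

There is one attempt and no reset: what is moved stays moved. The work goes in short steps, Python scripts to look and compute and a tool call to move; the robot and the scene stay as the last step left them, time stands still between calls to the robot, and variables do not carry over. Pictures are saved under pics/ and viewed, at most 10 in all, crops included, and the job is handed in when it is done.

Besides the shell and the picture viewer there is one more tool, called as name(argument=value, ...), one argument or row to a line, values as JSON. drive_tool: Moves the arm, as the interface text tells. Its arguments: {"type":"object","properties":{"motion":{"type":"array","items":{"type":"array"}},"gripper":{"type":"number"}},"required":["motion"]}

```bash
mkdir -p pics; ls; cat > h.py <<'E'
import numpy as np, cv2
from rig import *
def cam(n):
    i=camera_info(n)
    if 'xyz' in i: return i,np.array(i['xyz']),np.array(i['orientation'])
    s=read_state();R=np.array(s['tcp_rot']);p=np.array(s['position']);T=np.array(i['T_tool_cam'])
    return i,p+R@T[:3,3],R@T[:3,:3]
def ray(c,u,v,z):
    i,o,R=c;f=192/np.tan(np.radians(i['fovy']/2))
    d=R@np.array([(u-i['cx'])/f,(v-i['cy'])/f,1]);return o+d*(z-o[2])/d[2]
def pix(c,P):
    i,o,R=c;f=192/np.tan(np.radians(i['fovy']/2))
    q=R.T@(np.array(P)-o);return np.array([i['cx']+f*q[0]/q[2],i['cy']+f*q[1]/q[2]])
E
python3 - <<'E'
from h import *
print(read_state())
for n in ('scene','top','wrist'):
    print(n,camera_info(n))
    im=capture(n)[:,:,::-1]; cv2.imwrite(f'pics/{n}0.png',im)
a=cv2.imread('pics/top0.png')
cv2.imwrite('pics/top0b.png',cv2.resize(a,(800,600),interpolation=cv2.INTER_CUBIC))
E
```

```text
pics
{'time_s': 0.0, 'joint_positions': array([-7.88681766e+01,  3.02781990e+01,  8.21580332e+01, -1.98301390e-03,
        6.76880852e+01, -1.02275270e+01]), 'qvel': array([-0.06749526,  0.03218762,  0.05882536, -0.08888438, -0.0471065 ,
        0.07497012]), 'tau': array([-1.41840574e-03, -4.40051472e+01, -1.76592010e+01,  6.31602807e-02,
        5.82238950e-02, -1.57054860e-04]), 'position': array([ 0.22750491, -0.58132324,  0.22157071]), 'tcp_rot': array([[ 9.31309732e-01,  3.64227924e-01, -4.50322719e-04],
       [ 3.64228030e-01, -9.31307380e-01,  2.12274151e-03],
       [ 3.53772861e-04, -2.14094998e-03, -9.99997646e-01]]), 'force': array([ 0.30510968, -0.13946789, -0.81379864]), 'moment': array([0.04440307, 0.00500965, 0.01813444]), 'grasp_force': 0.0, 'opening': 0.9968472866778201}
scene {'fovy': 57.97624671909867, 'cx': 258.51295769448654, 'cy': 185.1162429060153, 'xyz': array([ 1.08530382, -0.36963182,  0.9977044 ]), 'orientation': array([[ 0.59225298,  0.64573672, -0.48193412],
       [ 0.80566161, -0.48354615,  0.34218781],
       [-0.01207415, -0.59093757, -0.80662693]])}
top {'fovy': 52.05749295537096, 'cx': 254.95713250622808, 'cy': 185.8962142424859, 'xyz': array([ 0.34272017, -0.00704697,  1.47551803]), 'orientation': array([[ 0.00987533, -0.98645876,  0.16371193],
       [-0.99994513, -0.00916964,  0.00506572],
       [-0.00349595, -0.16375298, -0.98649518]])}
wrist {'fovy': 71.90065074606417, 'cx': 254.37659854352506, 'cy': 187.29796919592437, 'T_tool_cam': array([[ 2.71085485e-04, -9.63939551e-01, -2.66121154e-01,
         7.28529364e-02],
       [ 9.99999778e-01,  4.23408462e-04, -5.15008810e-04,
        -8.12032845e-04],
       [ 6.09115309e-04, -2.66120955e-01,  9.63939452e-01,
        -1.61190661e-01],
       [ 0.00000000e+00,  0.00000000e+00,  0.00000000e+00,
         1.00000000e+00]])}
```

View pics/top0b.png

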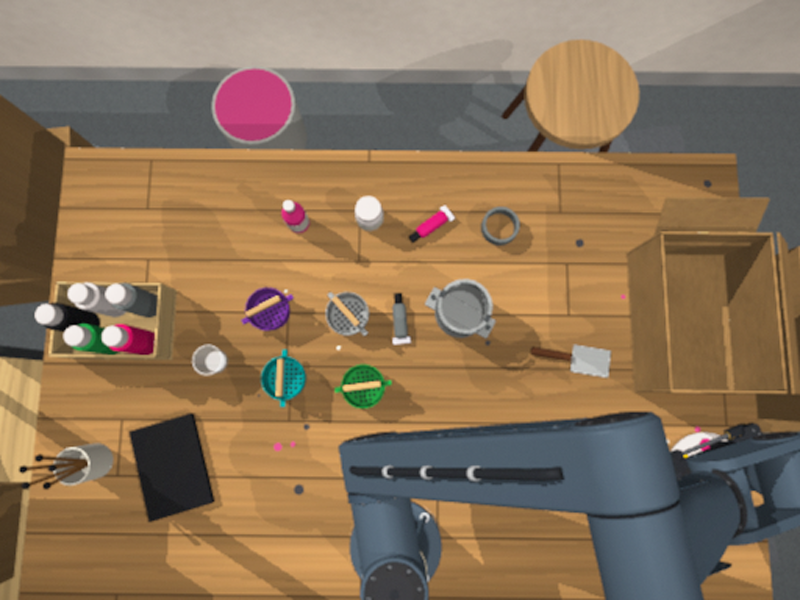

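View pics/scene0.png

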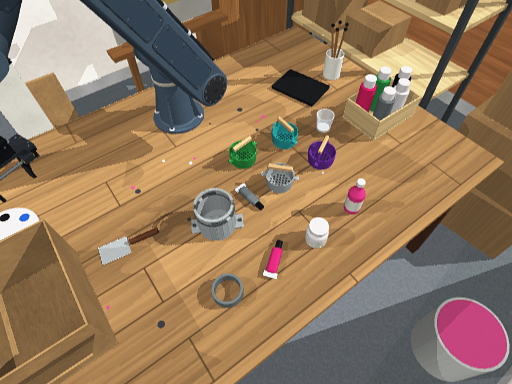

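Top view: the grey strainer is at about (347,313) in the enlarged picture, with its handle from (328,293) to (362,330). The washer is at (462,308), with strap ends at (433,298) and (487,327). The bystanders and the coloured decoys are clear of both. Next I measure the positions.

```bash
cat > m0.py <<'E'
from h import *
def big(m):
    n,l,s,c=cv2.connectedComponentsWithStats(m.astype(np.uint8));k=1+np.argmax(s[1:,4]);return l==k
for n,box in (('top',(205,182,240,218)),('scene',(262,155,300,195))):
    c=cam(n);im=cv2.imread(f'pics/{n}0.png');hsv=cv2.cvtColor(im,cv2.COLOR_BGR2HSV)
    x0,y0,x1,y1=box;m=np.zeros(im.shape[:2],bool)
    s=hsv[y0:y1,x0:x1];m[y0:y1,x0:x1]=(s[...,1]>70)&(s[...,2]>150)&(s[...,0]<25)
    m=big(m)
    cnt=np.argwhere(m)[:,::-1].astype(np.float32);r=cv2.minAreaRect(cnt);print(n,r,len(cnt))
    b=cv2.boxPoints(r);W=[ray(c,*p,.09)[:2] for p in b];W=np.array(W)
    print('ctr',ray(c,*r[0],.09),[ (np.linalg.norm(W[i]-W[(i+1)%4])*1e3,np.degrees(np.arctan2(*(W[(i+1)%4]-W[i])[::-1]))) for i in range(2)])
a=cv2.imread('pics/top0.png');cv2.imwrite('pics/w.png',np.hstack([cv2.resize(a[175:225,200:260],(400,333),interpolation=cv2.INTER_CUBIC),cv2.resize(a[175:225,265:325],(400,333),interpolation=cv2.INTER_CUBIC)]))
E
python3 m0.py
```

```text
top ((222.0, 195.0), (26.0, 34.0), 90.0) 440
ctr [0.53871214 0.11705642 0.09      ] [(np.float64(121.7322729571297), np.float64(-89.46946474727928)), (np.float64(93.4502233986328), np.float64(-179.05331723228866))]
scene ((277.0, 163.0), (16.0, 30.0), 90.0) 339
ctr [0.50551405 0.12107717 0.09      ] [(np.float64(103.8762598724626), np.float64(53.07442045845965)), (np.float64(70.86787959318292), np.float64(-39.58572313661734))]
```

View pics/w.png

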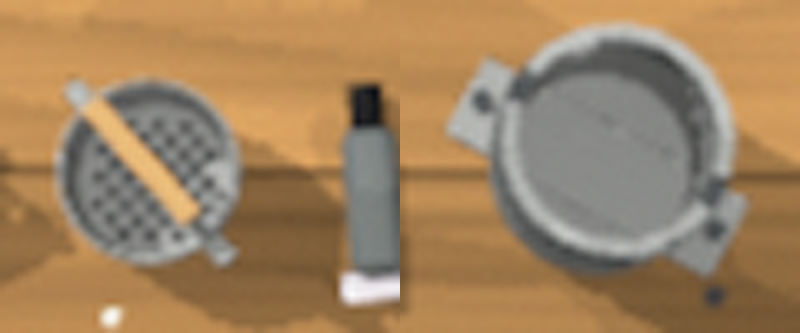

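The crop shows the handle bar running from full-picture pixel (213.5,190) to (228.5,207.7). The washer's rim gaps are dark patches at about (283.7,187) and (311.8,203.2), both beside the strap.

```bash
python3 - <<'E'
from h import *
c=cam('top')
def pr(n,a,b,z):
    A,B=ray(c,*a,z),ray(c,*b,z);d=B-A;print(n,(A+B)/2,np.linalg.norm(d),np.degrees(np.arctan2(d[1],d[0])))
pr('handle',(213.5,190),(228.5,207.7),.094)
pr('gaps',(283.7,187),(311.8,203.2),.11)
s=read_state();R=np.array(s['tcp_rot']);print(np.degrees(np.arctan2(R[1,0],R[0,0])), s['joint_positions'][5])
E
```

```text
handle [0.52445719 0.12002103 0.094     ] 0.08321895019507532 -138.91494352530253
gaps [ 0.53811988 -0.1502017   0.11      ] 0.11310093999477071 -119.93061946871117
21.360112489305454 -10.226506576493591
```

drive_tool(
  motion=[
    [[26.6,-27.3,-2],[0,0,0]],
    [[26.6,-27.3,-2],[0,0,0]],
    [[26.6,-27.3,-2],[0,0,0]],
    [[26.6,-27.3,-2],[0,0,0]],
    [[26.6,-27.3,-2],[0,0,0]],
  ],
  gripper=1,
)

```text
time_s: 0.65
position: [0.3021, -0.4048, 0.2324]
tcp_rot: [[0.931, 0.364, -0.0], [0.364, -0.931, 0.001], [0.0, -0.001, -1.0]]
force: [0.6, 0.1, 0.3]
opening: 0.996
grasp_force: 0.0
```

drive_tool(
  motion=[
    [[26.6,-27.3,-2],[0,0,0]],
    [[26.6,-27.3,-2],[0,0,0]],
    [[26.6,-27.3,-2],[0,0,0]],
    [[26.6,-27.3,-2],[0,0,0]],
    [[26.6,-27.3,-2],[0,0,0]],
  ],
)

```text
time_s: 1.15
position: [0.3762, -0.2294, 0.2426]
tcp_rot: [[0.931, 0.364, 0.0], [0.364, -0.931, 0.0], [0.0, -0.0, -1.0]]
force: [0.2, 0.4, -0.0]
opening: 1.001
grasp_force: 0.0
```

drive_tool(
  motion=[
    [[26.6,-27.3,-2],[0,0,0]],
    [[26.6,-27.3,-2],[0,0,0]],
    [[26.6,-27.3,-2],[0,0,0]],
    [[26.6,-27.3,-2],[0,0,0]],
    [[26.6,-27.3,-2],[0,0,0]],
  ],
)

```text
time_s: 1.65
position: [0.4503, -0.0537, 0.2526]
tcp_rot: [[0.931, 0.364, -0.0], [0.364, -0.931, -0.0], [-0.0, -0.0, -1.0]]
force: [1.0, -0.8, -0.3]
opening: 0.997
grasp_force: 0.0
```

drive_tool(
  motion=[
    [[26.6,-27.3,-2],[0,0,0]],
    [[26.6,-27.3,-2],[0,0,0]],
    [[26.6,-27.3,-2],[0,0,0]],
    [[26.6,-27.3,-2],[0,0,0]],
    [[26.6,-27.3,-2],[0,0,0]],
  ],
)

```text
time_s: 2.15
position: [0.5244, 0.1218, 0.2624]
tcp_rot: [[0.931, 0.364, -0.0], [0.364, -0.931, -0.0], [-0.0, -0.0, -1.0]]
force: [0.6, -0.6, 0.1]
opening: 1.002
grasp_force: 0.0
```

drive_tool(
  motion=[
    [[0,0,0],[0,0,-0.114]],
    [[0,0,0],[0,0,-0.114]],
    [[0,0,0],[0,0,-0.114]],
    [[0,0,0],[0,0,0]],
    [[0,0,0],[0,0,0]],
  ],
)

```text
time_s: 2.65
position: [0.5241, 0.1202, 0.2624]
tcp_rot: [[0.757, 0.654, -0.0], [0.654, -0.757, 0.0], [-0.0, -0.0, -1.0]]
force: [-0.0, 0.1, -0.1]
opening: 1.002
grasp_force: 0.0
```

```bash
python3 - <<'E'
from h import *
s=read_state();c=cam('wrist');im=capture('wrist')[:,:,::-1];cv2.imwrite('pics/wr1.png',im)
np.savez('wr1.npz',o=c[1],R=c[2])
print(s['time_s'],s['position'],np.round(s['tcp_rot'],3).tolist(),s['force'])
E
```

```text
2.65 [0.52407638 0.12018795 0.26235029] [[0.757, 0.654, -0.0], [0.654, -0.757, 0.0], [-0.0, -0.0, -1.0]] [-0.00594367  0.14025901 -0.14707429]
```

View pics/wr1.png

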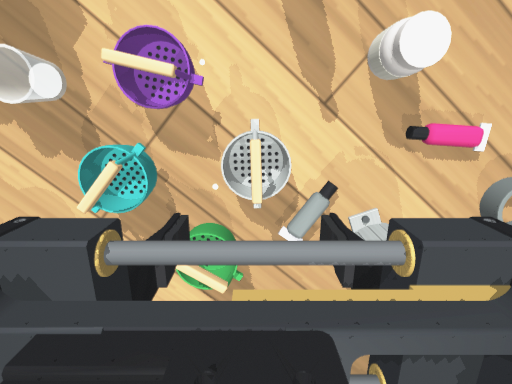

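The wrist view shows the grey strainer at about (256,165), its bar running from (255,138) to (257,204), nearly vertical in the picture. Green, purple and turquoise are the decoys.

```bash
python3 - <<'E'
from h import *
z=np.load('wr1.npz');c=(camera_info('wrist'),z['o'],z['R'])
im=cv2.imread('pics/wr1.png');hsv=cv2.cvtColor(im,cv2.COLOR_BGR2HSV)
s=hsv[125:212,240:275];print(s[40,14:22].tolist(), s[20,14:22].tolist())
m=(s[...,1]>45)&(s[...,2]>190)&(s[...,0]>5)&(s[...,0]<30)
m=m.astype(np.uint8);n,l,st,ce=cv2.connectedComponentsWithStats(m)
for k in range(1,n):
    if st[k,4]<100: continue
    print(st[k]);p=np.argwhere(l==k)[:,::-1].astype(np.float32)+[240,125]
    r=cv2.minAreaRect(p.astype(np.float32));b=cv2.boxPoints(r);b=b[np.argsort(b[:,1])]
    A=ray(c,*(b[0]+b[1])/2,.094);B=ray(c,*(b[2]+b[3])/2,.094);d=A-B
    print(r,(A+B)/2,np.linalg.norm(d),np.degrees(np.arctan2(d[1],d[0])))
E
```

```text
[[26, 58, 247], [26, 60, 247], [25, 59, 247], [26, 57, 247], [26, 55, 247], [26, 54, 247], [23, 74, 244], [18, 65, 183]] [[26, 57, 247], [26, 58, 247], [26, 56, 247], [26, 55, 247], [26, 52, 247], [24, 67, 246], [21, 83, 236], [34, 13, 155]]
[ 19   0  16  11 122]
((266.5, 130.0), (10.0, 15.0), 90.0) [0.57439627 0.14537947 0.094     ] 0.011928371878691559 41.526985426584446
[ 10  14  12  65 676]
((255.74114990234375, 170.97608947753906), (64.22464752197266, 10.639625549316406), 88.15238952636719) [0.52634934 0.12103719 0.094     ] 0.083273199632288 42.718086356055466
```

drive_tool(
  motion=[
    [[2.2,0.8,35],[0,0,-0.033]],
    [[0,0,35],[0,0,0]],
    [[0,0,35],[0,0,0]],
    [[0,0,35],[0,0,0]],
    [[0,0,25],[0,0,0]],
  ],
)

```text
time_s: 3.2
position: [0.5255, 0.1208, 0.0955]
tcp_rot: [[0.735, 0.679, -0.002], [0.679, -0.735, -0.0], [-0.002, -0.001, -1.0]]
force: [0.3, -0.1, -0.3]
opening: 0.999
grasp_force: 0.0
```

drive_tool(
  motion=[
    [[0,0,14],[0,0,0]],
    [[0,0,10],[0,0,0]],
    [[0,0,4.4],[0,0,0]],
    [[0,0,0],[0,0,0]],
  ],
)

```text
time_s: 3.6
position: [0.5266, 0.121, 0.069]
tcp_rot: [[0.734, 0.68, -0.0], [0.68, -0.734, 0.0], [-0.0, -0.0, -1.0]]
force: [0.3, -0.1, 0.7]
opening: 0.995
grasp_force: 0.0
```

drive_tool(
  motion=[
    [[0,0,0],[0,0,0]],
    [[0,0,0],[0,0,0]],
    [[0,0,0],[0,0,0]],
    [[0,0,0],[0,0,0]],
    [[0,0,0],[0,0,0]],
  ],
  gripper=0,
)

```text
time_s: 4.1
position: [0.5266, 0.1211, 0.0695]
tcp_rot: [[0.733, 0.68, 0.001], [0.68, -0.733, 0.0], [0.0, 0.0, -1.0]]
force: [0.0, -0.6, -0.2]
opening: 0.627
grasp_force: 0.0
```

drive_tool(
  motion=[
    [[0,0,0],[0,0,0]],
    [[0,0,0],[0,0,0]],
    [[0,0,0],[0,0,0]],
    [[0,0,0],[0,0,0]],
    [[0,0,0],[0,0,0]],
  ],
)

```text
time_s: 4.6
position: [0.5265, 0.121, 0.0691]
tcp_rot: [[0.733, 0.68, 0.0], [0.68, -0.733, -0.0], [0.0, 0.0, -1.0]]
force: [1.8, -1.0, 1.2]
opening: 0.175
grasp_force: 1.3
```

drive_tool(
  motion=[
    [[0,0,0],[0,0,0]],
    [[0,0,0],[0,0,0]],
    [[0,0,-5],[0,0,0]],
    [[0,0,-15],[0,0,0]],
    [[0,0,-25],[0,0,0]],
  ],
)

```text
time_s: 5.1
position: [0.5243, 0.121, 0.1131]
tcp_rot: [[0.733, 0.68, -0.006], [0.68, -0.733, 0.0], [-0.004, -0.004, -1.0]]
force: [0.4, -0.4, -3.0]
opening: 0.155
grasp_force: 30.0
```

drive_tool(
  motion=[
    [[0,0,-35],[0,0,0]],
    [[0,0,-40],[0,0,0]],
    [[0,0,-40],[0,0,0]],
    [[0,0,-31],[0,0,0]],
    [[0,0,0],[0,0,0]],
  ],
)

```text
time_s: 5.6
position: [0.529, 0.1214, 0.2648]
tcp_rot: [[0.733, 0.68, 0.01], [0.68, -0.733, 0.0], [0.008, 0.007, -1.0]]
force: [1.3, 0.6, -3.1]
opening: 0.158
grasp_force: 30.0
```

drive_tool(
  motion=[
    [[-12.5,10.3,0],[0,0,0]],
    [[-25,20.5,0],[0,0,0]],
    [[-25,20.5,0],[0,0,0]],
    [[-25,20.5,0],[0,0,0]],
    [[-25,20.5,0],[0,0,0]],
  ],
)

```text
time_s: 6.1
position: [0.5047, -0.0237, 0.258]
tcp_rot: [[0.733, 0.68, -0.005], [0.68, -0.733, 0.001], [-0.002, -0.004, -1.0]]
force: [1.4, 0.8, -2.7]
opening: 0.159
grasp_force: 30.0
```

drive_tool(
  motion=[
    [[-25,20.5,0],[0,0,0]],
    [[-25,20.5,0],[0,0,0]],
    [[-25,20.5,0],[0,0,0]],
    [[-25,20.5,0],[0,0,0]],
    [[-25,20.5,0],[0,0,0]],
  ],
)

```text
time_s: 6.6
position: [0.483, -0.1835, 0.258]
tcp_rot: [[0.733, 0.68, -0.004], [0.68, -0.733, 0.003], [-0.001, -0.005, -1.0]]
force: [0.4, -0.2, -3.5]
opening: 0.154
grasp_force: 30.0
```

drive_tool(
  motion=[
    [[-25,20.5,0],[0,0,0]],
    [[-25,20.5,0],[0,0,0]],
    [[-12.5,10.3,0],[0,0,-0.05]],
    [[0,0,0],[0,0,-0.1]],
    [[0,0,0],[0,0,-0.1]],
  ],
)

```text
time_s: 7.1
position: [0.4722, -0.2631, 0.2576]
tcp_rot: [[0.54, 0.842, -0.004], [0.842, -0.54, 0.004], [0.001, -0.005, -1.0]]
force: [0.3, -0.5, -3.7]
opening: 0.159
grasp_force: 30.0
```

drive_tool(
  motion=[
    [[0,0,0],[0,0,-0.05]],
    [[0,0,0],[0,0,0]],
    [[0,0,0],[0,0,0]],
    [[0,0,0],[0,0,0]],
  ],
)

```text
time_s: 7.5
position: [0.4734, -0.2629, 0.2593]
tcp_rot: [[0.5, 0.866, -0.001], [0.866, -0.5, 0.001], [0.0, -0.002, -1.0]]
force: [-0.0, -0.1, -3.4]
opening: 0.159
grasp_force: 30.0
```

```bash
python3 - <<'E'
from h import *
s=read_state();c=cam('wrist');im=capture('wrist')[:,:,::-1];cv2.imwrite('pics/wr2.png',im)
np.savez('wr2.npz',o=c[1],R=c[2])
print(s['time_s'],s['position'],np.round(s['tcp_rot'],4).tolist(),s['force'])
print(pix(c,(.538,-.15,.119)))
cv2.imwrite('pics/wr2b.png',cv2.resize(im[0:240,140:400],(780,720)[:2] and (650,600),interpolation=cv2.INTER_CUBIC))
E
```

```text
7.5 [ 0.47342919 -0.26292398  0.25932922] [[0.5, 0.866, -0.0013], [0.866, -0.5, 0.0012], [0.0004, -0.0017, -1.0]] [-0.03636757 -0.10281509 -3.43704301]
[254.76717632  57.82647868]
```

View pics/wr2b.png

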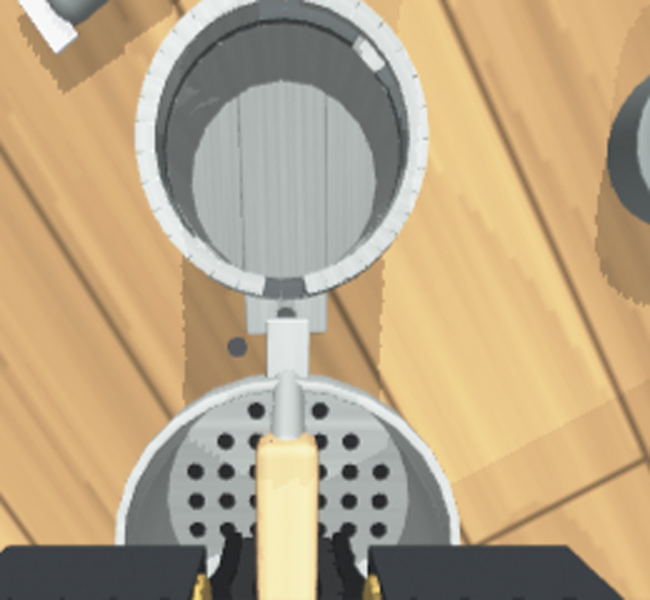

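The washer rim runs from x=136 to 428 in the crop, with the near gap at (284,287) and the far gap at (280,10). The carried strainer's front lug ends at (288,320). Everything is nearly aligned, so I compute the remaining offsets.

```bash
python3 - <<'E'
from h import *
from scipy.optimize import least_squares
z=np.load('wr2.npz');c=(camera_info('wrist'),z['o'],z['R'])
hsv=cv2.cvtColor(cv2.imread('pics/wr2.png'),cv2.COLOR_BGR2HSV).astype(int)
C=np.array([.538,-.15]);yaw=60
for it in range(2):
    P=[]
    for a in np.arange(0,360,3):
        if abs((a-60+90)%180-90)<30: continue
        d=np.array([np.cos(np.radians(a)),np.sin(np.radians(a))]);best=None
        for r in np.arange(.050,.068,.0003):
            u,v=np.round(pix(c,[*(C+r*d),.119])).astype(int)
            if 0<=u<512 and 0<=v<384 and hsv[v,u,1]<35 and hsv[v,u,2]>175: best=r
        if best: P.append(C+best*d)
    P=np.array(P)
    f=least_squares(lambda x:np.hypot(*(P-x[:2]).T)-x[2],[*C,.061],loss='soft_l1',f_scale=.001)
    C=f.x[:2];print(f.x,len(P),np.std(f.fun)*1e3)
def w(u,v,z): return ray(c,u/2.5+140,v/2.5,z)
# gap edges at rim top
for n,p,zz in (('gapL',(264,285),.119),('gapR',(304,285),.119),('gapmid',(284.5,289),.1),('far',(280,11),.1)):
    q=w(*p,zz);e=q[:2]-C;print(n,q,np.hypot(*e)*1e3,np.degrees(np.arctan2(e[1],e[0])))
T=np.array(read_state()['position']);R=np.array(read_state()['tcp_rot'])
for p,zz in (((268,321),.234),((309,321),.234),((268,375),.234),((288.5,440),.284),((258,520),.284),((318,520),.284)): print(p,((w(*p,zz)-T)@R*1e3).round(1))
E
```

```text
[ 0.53587976 -0.14852676  0.06061056] 82 0.3764185601295329
[ 0.53585646 -0.14849408  0.06057487] 82 0.37950843766175235
gapL [ 0.50113306 -0.19380244  0.119     ] 57.08382106436482 -127.46582256881473
gapR [ 0.51634577 -0.20258022  0.119     ] 57.497636817874735 -109.83608481503353
gapmid [ 0.50798004 -0.19980659  0.1       ] 58.39579934536715 -118.51380151624738
far [ 0.56298896 -0.1008017   0.1       ] 54.87016908725891 60.36417971679353
(268, 321) [64.  -5.9 25.6]
(309, 321) [64.   5.4 25.6]
(268, 375) [49.2 -6.  25.6]
(288.5, 440) [ 42.   -0.3 -24.4]
(258, 520) [ 24.   -7.  -24.4]
(318, 520) [ 24.    6.1 -24.4]
```

drive_tool(
  motion=[
    [[13,-0.3,0],[0,0,0]],
    [[26,-0.6,0],[0,0,0]],
    [[32,-0.7,0],[0,0,0]],
    [[32,-0.6,0],[0,0,0]],
    [[19,-0.4,0],[0,0,0]],
  ],
)

```text
time_s: 8.05
position: [0.5335, -0.1533, 0.2602]
tcp_rot: [[0.498, 0.867, 0.001], [0.867, -0.498, 0.001], [0.002, -0.0, -1.0]]
force: [-0.5, 0.4, -3.6]
opening: 0.159
grasp_force: 30.0
```

drive_tool(
  motion=[
    [[9.3,-0.2,0],[0,0,-0.017]],
    [[0,0,12],[0,0,0]],
    [[0,0,25],[0,0,0]],
    [[0,0,25],[0,0,0]],
    [[0,0,12],[0,0,0]],
  ],
)

```text
time_s: 8.55
position: [0.5349, -0.1483, 0.1833]
tcp_rot: [[0.486, 0.874, -0.005], [0.874, -0.486, 0.002], [-0.001, -0.005, -1.0]]
force: [-0.2, -0.1, -2.9]
opening: 0.157
grasp_force: 30.0
```

drive_tool(
  motion=[
    [[0,0,12],[0,0,0]],
    [[0,0,8],[0,0,0]],
    [[0,0,5],[0,0,0]],
    [[0,0,0],[0,0,0]],
    [[0,0,0],[0,0,0]],
  ],
)

```text
time_s: 9.05
position: [0.5374, -0.1485, 0.1617]
tcp_rot: [[0.485, 0.875, 0.001], [0.875, -0.485, -0.001], [0.0, 0.001, -1.0]]
force: [0.7, 0.0, -3.2]
opening: 0.156
grasp_force: 30.0
```

```bash
python3 - <<'E'
from h import *
s=read_state();c=cam('wrist');im=capture('wrist')[:,:,::-1];cv2.imwrite('pics/wr3.png',im)
np.savez('wr3.npz',o=c[1],R=c[2])
print(s['time_s'],s['position'],np.round(s['tcp_rot'],4).tolist(),s['force'],s['moment'])
sc=capture('scene')[:,:,::-1]
a=cv2.resize(im[40:240,156:356],(400,400),interpolation=cv2.INTER_CUBIC)
p=pix(cam('scene'),(.536,-.148,.12)).astype(int);b=cv2.resize(sc[p[1]-40:p[1]+40,p[0]-40:p[0]+40],(400,400),interpolation=cv2.INTER_CUBIC)
cv2.imwrite('pics/wr3b.png',np.hstack([a,b]))
E
```

```text
9.05 [ 0.53743297 -0.1484564   0.16167031] [[0.4847, 0.8747, 0.0011], [0.8747, -0.4847, -0.0006], [0.0, 0.0012, -1.0]] [ 0.65273682  0.01965884 -3.15149965] [-0.04027817 -0.04375015  0.01834621]
```

View pics/wr3b.png

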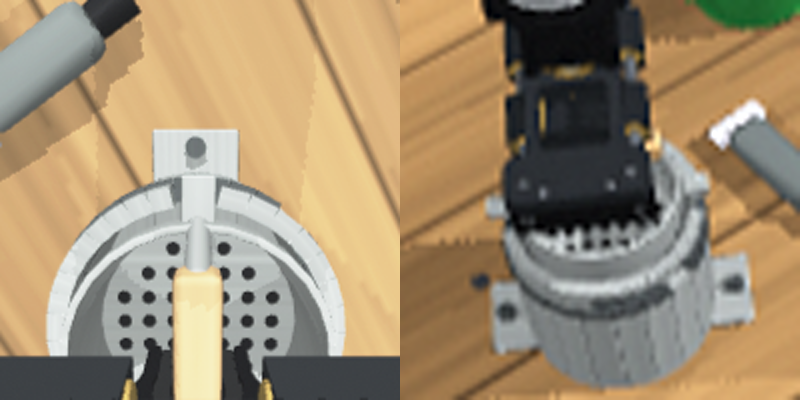

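The lug (centre x≈198 in the left crop) sits over the gap (centre ≈196), about 0.5 mm off. I correct for that and lower gently.

drive_tool(
  motion=[
    [[0,-0.5,3],[0,0,0]],
    [[0,0,3],[0,0,0]],
    [[0,0,3],[0,0,0]],
    [[0,0,2],[0,0,0]],
    [[0,0,0],[0,0,0]],
  ],
)

```text
time_s: 9.65
position: [0.5363, -0.1478, 0.1497]
tcp_rot: [[0.485, 0.875, -0.001], [0.875, -0.485, 0.0], [-0.0, -0.001, -1.0]]
force: [0.1, 0.3, -2.4]
opening: 0.159
grasp_force: 30.0
```

drive_tool(
  motion=[
    [[0,0,2],[0,0,0]],
    [[0,0,2],[0,0,0]],
    [[0,0,2],[0,0,0]],
    [[0,0,0],[0,0,0]],
  ],
)

```text
time_s: 10.05
position: [0.5363, -0.1479, 0.1438]
tcp_rot: [[0.485, 0.875, -0.001], [0.875, -0.485, 0.0], [-0.0, -0.001, -1.0]]
force: [0.6, 0.3, -3.4]
opening: 0.157
grasp_force: 30.0
```

drive_tool(
  motion=[
    [[0,0,2],[0,0,0]],
    [[0,0,2],[0,0,0]],
    [[0,0,2],[0,0,0]],
    [[0,0,2],[0,0,0]],
    [[0,0,0],[0,0,0]],
  ],
)

```text
time_s: 10.55
position: [0.5363, -0.1479, 0.1358]
tcp_rot: [[0.485, 0.875, -0.001], [0.875, -0.485, 0.0], [-0.0, -0.001, -1.0]]
force: [-0.2, 0.5, -1.6]
opening: 0.155
grasp_force: 30.0
```

drive_tool(
  motion=[
    [[0,0,1],[0,0,0]],
    [[0,0,1],[0,0,0]],
    [[0,0,0],[0,0,0]],
  ],
)

```text
time_s: 10.85
position: [0.5365, -0.148, 0.134]
tcp_rot: [[0.485, 0.875, -0.0], [0.875, -0.485, 0.0], [-0.0, -0.0, -1.0]]
force: [-0.8, -0.3, -3.3]
opening: 0.158
grasp_force: 30.0
```

drive_tool(
  motion=[
    [[0,0,0.7],[0,0,0]],
    [[0,0,0.7],[0,0,0]],
    [[0,0,0],[0,0,0]],
  ],
)

```text
time_s: 11.15
position: [0.5365, -0.148, 0.1327]
tcp_rot: [[0.485, 0.875, -0.0], [0.875, -0.485, 0.0], [-0.0, -0.0, -1.0]]
force: [2.0, 0.7, -3.3]
opening: 0.157
grasp_force: 30.0
```

drive_tool(
  motion=[
    [[0,0,0.5],[0,0,0]],
    [[0,0,0.5],[0,0,0]],
    [[0,0,0],[0,0,0]],
  ],
)

```text
time_s: 11.45
position: [0.5366, -0.1481, 0.1319]
tcp_rot: [[0.485, 0.875, 0.0], [0.875, -0.485, -0.0], [-0.0, 0.0, -1.0]]
force: [-0.0, -0.8, -0.9]
opening: 0.157
grasp_force: 30.0
```

drive_tool(
  motion=[
    [[0,0,0.5],[0,0,0]],
    [[0,0,0],[0,0,0]],
  ],
)

```text
time_s: 11.65
position: [0.5367, -0.1481, 0.1318]
tcp_rot: [[0.485, 0.875, 0.0], [0.875, -0.485, -0.0], [-0.0, 0.001, -1.0]]
force: [-1.2, 0.6, 3.8]
opening: 0.156
grasp_force: 30.0
```

drive_tool(
  motion=[
    [[0,0,0],[0,0,0.035]],
    [[0,0,0],[0,0,0.035]],
    [[0,0,0],[0,0,0.035]],
    [[0,0,0],[0,0,0.035]],
    [[0,0,0],[0,0,0]],
  ],
)

```text
time_s: 12.15
position: [0.5373, -0.1484, 0.1318]
tcp_rot: [[0.602, 0.799, 0.002], [0.799, -0.602, -0.001], [0.0, 0.002, -1.0]]
force: [-0.3, -0.4, 2.2]
opening: 0.155
grasp_force: 30.0
```

drive_tool(
  motion=[
    [[0,0,0],[0,0,0.035]],
    [[0,0,0],[0,0,0.035]],
    [[0,0,0],[0,0,0.035]],
    [[0,0,0],[0,0,0.035]],
    [[0,0,0],[0,0,0]],
  ],
)

```text
time_s: 12.65
position: [0.5373, -0.1484, 0.1318]
tcp_rot: [[0.707, 0.707, 0.002], [0.707, -0.707, -0.001], [0.001, 0.002, -1.0]]
force: [0.4, 0.4, 3.6]
opening: 0.157
grasp_force: 30.0
```

drive_tool(
  motion=[
    [[0,0,0],[0,0,0.035]],
    [[0,0,0],[0,0,0.035]],
    [[0,0,0],[0,0,0.035]],
    [[0,0,0],[0,0,0]],
  ],
)

```text
time_s: 13.05
position: [0.5372, -0.1483, 0.1318]
tcp_rot: [[0.777, 0.629, 0.002], [0.629, -0.777, -0.001], [0.001, 0.002, -1.0]]
force: [-0.1, -0.2, 4.8]
opening: 0.159
grasp_force: 30.0
```

drive_tool(
  motion=[
    [[0,0,0],[0,0,0.026]],
    [[0,0,0],[0,0,0]],
  ],
)

```text
time_s: 13.25
position: [0.5371, -0.1483, 0.1318]
tcp_rot: [[0.794, 0.608, 0.001], [0.608, -0.794, -0.001], [0.001, 0.001, -1.0]]
force: [-0.2, -1.5, 5.5]
opening: 0.155
grasp_force: 30.0
```

drive_tool(
  motion=[
    [[0,0,0],[0,0,0.026]],
    [[0,0,0],[0,0,0]],
  ],
)

```text
time_s: 13.45
position: [0.5372, -0.1483, 0.1318]
tcp_rot: [[0.809, 0.587, 0.001], [0.587, -0.809, -0.001], [0.001, 0.001, -1.0]]
force: [0.3, -1.1, 5.8]
opening: 0.158
grasp_force: 30.0
```

drive_tool(
  motion=[
    [[0,0,0],[0,0,0.026]],
    [[0,0,0],[0,0,0]],
  ],
)

```text
time_s: 13.65
position: [0.5371, -0.1483, 0.1318]
tcp_rot: [[0.824, 0.566, 0.001], [0.566, -0.824, -0.001], [0.001, 0.001, -1.0]]
force: [0.1, 0.4, 5.7]
opening: 0.158
grasp_force: 30.0
```

drive_tool(
  motion=[
    [[0,0,0],[0,0,0.026]],
    [[0,0,0],[0,0,0]],
  ],
)

```text
time_s: 13.85
position: [0.5371, -0.1483, 0.1318]
tcp_rot: [[0.839, 0.545, 0.001], [0.545, -0.839, -0.001], [0.001, 0.001, -1.0]]
force: [0.2, -0.6, 5.3]
opening: 0.155
grasp_force: 30.0
```

drive_tool(
  motion=[
    [[0,0,0],[0,0,0.026]],
    [[0,0,0],[0,0,0]],
  ],
)

```text
time_s: 14.05
position: [0.5371, -0.1483, 0.1318]
tcp_rot: [[0.853, 0.523, 0.001], [0.523, -0.853, -0.001], [0.001, 0.001, -1.0]]
force: [0.2, -0.2, 5.6]
opening: 0.156
grasp_force: 30.0
```

drive_tool(
  motion=[
    [[0,0,0],[0,0,0.026]],
    [[0,0,0],[0,0,0]],
  ],
)

```text
time_s: 14.25
position: [0.5371, -0.1483, 0.1318]
tcp_rot: [[0.866, 0.5, 0.001], [0.5, -0.866, -0.001], [0.001, 0.001, -1.0]]
force: [-0.5, 0.1, 5.3]
opening: 0.156
grasp_force: 30.0
```

drive_tool(
  motion=[
    [[0,0,0],[0,0,0.026]],
    [[0,0,0],[0,0,0]],
  ],
)

```text
time_s: 14.45
position: [0.5371, -0.1483, 0.1318]
tcp_rot: [[0.879, 0.478, 0.001], [0.478, -0.879, -0.001], [0.001, 0.001, -1.0]]
force: [-0.4, 0.1, 5.7]
opening: 0.157
grasp_force: 30.0
```

drive_tool(
  motion=[
    [[0,0,0],[0,0,0.026]],
    [[0,0,0],[0,0,0]],
  ],
)

```text
time_s: 14.65
position: [0.5371, -0.1483, 0.1318]
tcp_rot: [[0.891, 0.455, 0.001], [0.455, -0.891, -0.001], [0.001, 0.001, -1.0]]
force: [-0.2, 0.3, 5.6]
opening: 0.157
grasp_force: 30.0
```

drive_tool(
  motion=[
    [[0,0,0],[0,0,0.026]],
    [[0,0,0],[0,0,0]],
  ],
)

```text
time_s: 14.85
position: [0.5371, -0.1482, 0.1318]
tcp_rot: [[0.902, 0.431, 0.001], [0.431, -0.902, -0.001], [0.001, 0.001, -1.0]]
force: [-0.2, -0.2, 5.7]
opening: 0.16
grasp_force: 30.0
```

drive_tool(
  motion=[
    [[0,0,0],[0,0,0.026]],
    [[0,0,0],[0,0,0]],
  ],
)

```text
time_s: 15.05
position: [0.5371, -0.1482, 0.1318]
tcp_rot: [[0.913, 0.408, 0.001], [0.408, -0.913, -0.001], [0.001, 0.001, -1.0]]
force: [-0.4, 0.1, 5.8]
opening: 0.159
grasp_force: 30.0
```

drive_tool(
  motion=[
    [[0,0,0],[0,0,0.026]],
    [[0,0,0],[0,0,0]],
  ],
)

```text
time_s: 15.25
position: [0.5371, -0.1482, 0.1317]
tcp_rot: [[0.923, 0.384, 0.001], [0.384, -0.923, -0.001], [0.001, 0.001, -1.0]]
force: [-0.2, -0.3, 5.2]
opening: 0.16
grasp_force: 30.0
```

drive_tool(
  motion=[
    [[0,0,0],[0,0,0.026]],
    [[0,0,0],[0,0,0]],
  ],
)

```text
time_s: 15.45
position: [0.5369, -0.1481, 0.1316]
tcp_rot: [[0.933, 0.359, 0.001], [0.359, -0.933, -0.0], [0.001, 0.001, -1.0]]
force: [-0.1, -0.4, 4.6]
opening: 0.161
grasp_force: 30.0
```

drive_tool(
  motion=[
    [[0,0,0],[0,0,0.026]],
    [[0,0,0],[0,0,0]],
  ],
)

```text
time_s: 15.65
position: [0.5363, -0.1478, 0.1309]
tcp_rot: [[0.942, 0.334, -0.0], [0.334, -0.942, 0.001], [-0.0, -0.001, -1.0]]
force: [-0.6, -0.1, 2.6]
opening: 0.158
grasp_force: 30.0
```

```bash
python3 -c "
from h import *
s=read_state();print(s['time_s'],s['position'],s['force'],s['moment'],s['tcp_rot'][:,0])"
```

```text
15.65 [ 0.53631158 -0.14778583  0.13085373] [-0.56417628 -0.13742338  2.57040339] [ 0.07661381 -0.22034317 -0.00574207] [ 9.42397289e-01  3.34495579e-01 -2.40557193e-04]
```

drive_tool(
  motion=[
    [[0,0,0],[0,0,0]],
    [[0,0,0],[0,0,0]],
  ],
)

```text
time_s: 15.85
position: [0.5364, -0.1479, 0.1309]
tcp_rot: [[0.942, 0.335, -0.0], [0.335, -0.942, 0.0], [-0.0, -0.0, -1.0]]
force: [-0.3, 0.2, 0.8]
opening: 0.156
grasp_force: 30.0
```

drive_tool(
  motion=[
    [[0,0,0.5],[0,0,0]],
    [[0,0,0],[0,0,0]],
  ],
)

```text
time_s: 16.05
position: [0.5364, -0.1479, 0.1307]
tcp_rot: [[0.942, 0.335, -0.0], [0.335, -0.942, 0.0], [-0.0, -0.0, -1.0]]
force: [-0.2, -0.6, 2.4]
opening: 0.154
grasp_force: 30.0
```

drive_tool(
  motion=[
    [[0,0,0],[0,0,0.018]],
    [[0,0,0],[0,0,0]],
  ],
)

```text
time_s: 16.25
position: [0.5363, -0.1476, 0.1306]
tcp_rot: [[0.948, 0.318, -0.001], [0.318, -0.948, 0.001], [-0.0, -0.001, -1.0]]
force: [-0.6, 0.9, 1.0]
opening: 0.159
grasp_force: 30.0
```

drive_tool(
  motion=[
    [[0,0,0.5],[0,0,0]],
    [[0,0,0],[0,0,0]],
  ],
)

```text
time_s: 16.45
position: [0.5363, -0.1478, 0.1302]
tcp_rot: [[0.948, 0.318, -0.001], [0.318, -0.948, 0.0], [-0.0, -0.0, -1.0]]
force: [-0.3, 1.6, 2.9]
opening: 0.158
grasp_force: 30.0
```

drive_tool(
  motion=[
    [[0,0,0],[0,0,0.018]],
    [[0,0,0],[0,0,0]],
  ],
)

```text
time_s: 16.65
position: [0.5362, -0.1481, 0.1296]
tcp_rot: [[0.954, 0.301, -0.001], [0.301, -0.954, -0.0], [-0.001, -0.0, -1.0]]
force: [-0.3, -0.5, -2.4]
opening: 0.155
grasp_force: 30.0
```

```bash
python3 - <<'E'
from h import *
s=read_state();c=cam('wrist');im=capture('wrist')[:,:,::-1];cv2.imwrite('pics/wr4.png',im)
np.savez('wr4.npz',o=c[1],R=c[2])
print(s['time_s'],s['position'],s['force'],s['moment'],s['tcp_rot'][:,0])
sc=capture('scene')[:,:,::-1]
a=cv2.resize(im[40:240,156:356],(400,400),interpolation=cv2.INTER_CUBIC)
p=pix(cam('scene'),(.536,-.148,.12)).astype(int);b=cv2.resize(sc[p[1]-40:p[1]+40,p[0]-40:p[0]+40],(400,400),interpolation=cv2.INTER_CUBIC)
cv2.imwrite('pics/wr4b.png',np.hstack([a,b]))
E
```

```text
16.65 [ 0.53615246 -0.1480518   0.12957072] [-0.29719374 -0.48089863 -2.43856617] [ 0.01083068 -0.03657112 -0.00731797] [ 0.95374402  0.3006181  -0.00104781]
```

View pics/wr4b.png

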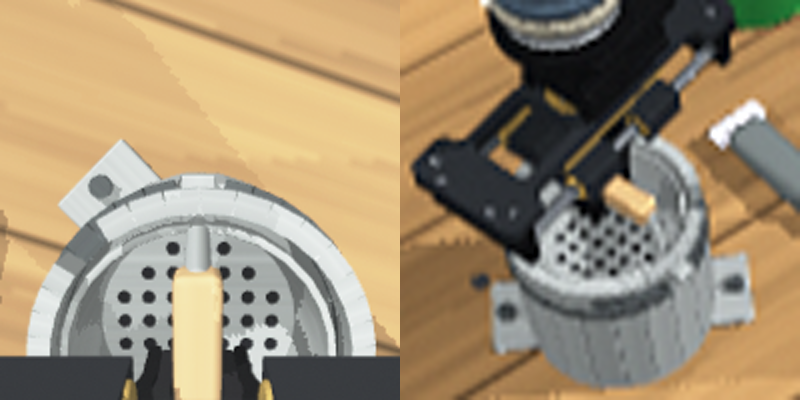

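The strainer sits inside the rim with its lugs under the hook, turned about 43°. The force is back to the basket's own weight, so both lugs are over the notches. I now lower into them.

drive_tool(
  motion=[
    [[0,0,0.7],[0,0,0]],
    [[0,0,0.7],[0,0,0]],
    [[0,0,0],[0,0,0]],
  ],
)

```text
time_s: 17.05
position: [0.5364, -0.1479, 0.1286]
tcp_rot: [[0.954, 0.301, -0.001], [0.301, -0.954, 0.0], [-0.0, -0.0, -1.0]]
force: [0.6, 0.6, -3.0]
opening: 0.159
grasp_force: 30.0
```

drive_tool(
  motion=[
    [[0,0,0.7],[0,0,0]],
    [[0,0,0],[0,0,0]],
  ],
)

```text
time_s: 17.25
position: [0.5365, -0.148, 0.1281]
tcp_rot: [[0.954, 0.301, -0.0], [0.301, -0.954, 0.0], [-0.0, -0.0, -1.0]]
force: [-0.4, 0.0, -3.1]
opening: 0.157
grasp_force: 30.0
```

drive_tool(
  motion=[
    [[0,0,0.7],[0,0,0]],
    [[0,0,0.5],[0,0,0]],
    [[0,0,0],[0,0,0]],
  ],
)

```text
time_s: 17.55
position: [0.5365, -0.148, 0.1269]
tcp_rot: [[0.954, 0.301, -0.0], [0.301, -0.954, 0.0], [-0.0, -0.0, -1.0]]
force: [-0.1, 0.2, -2.2]
opening: 0.154
grasp_force: 30.0
```

drive_tool(
  motion=[
    [[0,0,0.5],[0,0,0]],
    [[0,0,0],[0,0,0]],
  ],
)

```text
time_s: 17.75
position: [0.5365, -0.148, 0.1264]
tcp_rot: [[0.954, 0.301, -0.0], [0.301, -0.954, 0.0], [-0.0, -0.0, -1.0]]
force: [-0.2, 0.8, -3.3]
opening: 0.156
grasp_force: 30.0
```

drive_tool(
  motion=[
    [[0,0,0.5],[0,0,0]],
    [[0,0,0],[0,0,0]],
  ],
)

```text
time_s: 17.95
position: [0.5365, -0.148, 0.1259]
tcp_rot: [[0.954, 0.301, -0.0], [0.301, -0.954, 0.0], [-0.0, -0.0, -1.0]]
force: [0.2, -0.2, -1.9]
opening: 0.159
grasp_force: 30.0
```

drive_tool(
  motion=[
    [[0,0,0.4],[0,0,0]],
    [[0,0,0],[0,0,0]],
  ],
)

```text
time_s: 18.15
position: [0.5366, -0.1481, 0.1259]
tcp_rot: [[0.954, 0.301, 0.0], [0.301, -0.954, -0.0], [0.0, 0.0, -1.0]]
force: [-1.1, 0.4, -0.5]
opening: 0.155
grasp_force: 30.0
```

drive_tool(
  motion=[
    [[0,0,0.3],[0,0,0]],
    [[0,0,0],[0,0,0]],
  ],
)

```text
time_s: 18.35
position: [0.5366, -0.1481, 0.1258]
tcp_rot: [[0.954, 0.301, 0.0], [0.301, -0.954, -0.0], [0.0, 0.0, -1.0]]
force: [-1.0, -0.4, 4.8]
opening: 0.156
grasp_force: 30.0
```

drive_tool(
  motion=[
    [[0,0,-0.6],[0,0,0]],
    [[0,0,0],[0,0,0]],
  ],
)

```text
time_s: 18.55
position: [0.5366, -0.148, 0.1259]
tcp_rot: [[0.954, 0.301, 0.0], [0.301, -0.954, -0.0], [0.0, 0.0, -1.0]]
force: [-1.6, -1.1, 1.1]
opening: 0.159
grasp_force: 30.0
```

drive_tool(
  motion=[
    [[0,0,0],[0,0,0]],
    [[0,0,0],[0,0,0]],
    [[0,0,0],[0,0,0]],
    [[0,0,0],[0,0,0]],
    [[0,0,0],[0,0,0]],
  ],
  gripper=0.5,
)

```text
time_s: 19.05
position: [0.5366, -0.148, 0.1258]
tcp_rot: [[0.954, 0.301, 0.0], [0.301, -0.954, -0.0], [0.0, 0.0, -1.0]]
force: [0.1, 0.1, 0.2]
opening: 0.476
grasp_force: 0.0
```

drive_tool(
  motion=[
    [[0,0,0],[0,0,0]],
    [[0,0,-3],[0,0,0]],
    [[0,0,-6],[0,0,0]],
    [[0,0,-12],[0,0,0]],
    [[0,0,-20],[0,0,0]],
  ],
)

```text
time_s: 19.55
position: [0.5359, -0.1477, 0.1671]
tcp_rot: [[0.954, 0.301, -0.002], [0.301, -0.954, 0.001], [-0.002, -0.002, -1.0]]
force: [-0.0, -0.6, 1.0]
opening: 0.498
grasp_force: 0.0
```

drive_tool(
  motion=[
    [[0,0,-25],[0,0,0]],
    [[0,0,-30],[0,0,0]],
    [[0,0,-30],[0,0,0]],
    [[0,0,0],[0,0,0]],
    [[0,0,0],[0,0,0]],
  ],
)

```text
time_s: 20.05
position: [0.5368, -0.1481, 0.2533]
tcp_rot: [[0.954, 0.301, 0.002], [0.301, -0.954, -0.001], [0.002, 0.002, -1.0]]
force: [-0.3, -0.0, -0.5]
opening: 0.498
grasp_force: 0.0
```

```bash
python3 - <<'E'
from h import *
s=read_state();c=cam('wrist');im=capture('wrist')[:,:,::-1];cv2.imwrite('pics/wr5.png',im)
np.savez('wr5.npz',o=c[1],R=c[2])
print(s['time_s'],s['position'],s['force'])
sc=capture('scene')[:,:,::-1]
a=cv2.resize(im[40:240,156:356],(400,400),interpolation=cv2.INTER_CUBIC)
p=pix(cam('scene'),(.536,-.148,.12)).astype(int);b=cv2.resize(sc[p[1]-40:p[1]+40,p[0]-40:p[0]+40],(400,400),interpolation=cv2.INTER_CUBIC)
cv2.imwrite('pics/wr5b.png',np.hstack([a,b]))
E
```

```text
20.05 [ 0.53683289 -0.14810302  0.25329506] [-0.26414283 -0.04813651 -0.47062462]
```

View pics/wr5b.png

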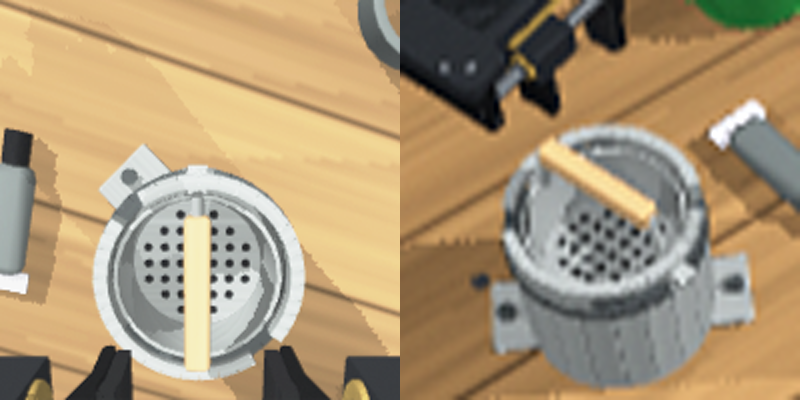

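The basket sits level in the pot, its lugs locked under the hooks. The near lug shows at the rim at (685,272) in the right crop, and the gripper is clear.

```bash
python3 -c "
from rig import *
print(hand_in())"
```

```text
the job is handed in; nothing more can be done
None
```

The strainer basket hangs in the washer, turned about 43° clockwise until both lugs dropped the full 6 mm into the notches; it is released, the gripper is clear, and the job was handed in at about 20 s (no verdict was returned).

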